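# Hold a hanging cup down on the cup rinser

## Task

Two stemmed steel cups hang upside down by their feet in the forked rack: lift the taller one up over the rack's front lip and off its fork and, keeping it upside down, set its mouth centred and square on the round spring plate of the cup rinser. Press straight down until the top of the plate is level with the rim of the rinser's tray (not right down to its stop), keep it there for at least three seconds, and finish while the gripper still holds the cup pressed at that level. Leave the other cup hanging and everything else where it stands.

Things in the scene. Friction and masses are not known exactly. Their poses are not given: they have to be found in the camera images.
- rack: Fixed cup rack: wooden base 130 x 240 mm; steel top plate 240 mm wide, 84 mm deep, 6 mm thick, upper face 175 mm above the worktop, on two posts at the back; nothing stands above it but a 5 mm high lip along its front edge (x = -34 to -29 mm). Origin: centre of the base's underside; x to its back, y along its width, z up; its front (-x) faces roughly the robot.
- rack_slot0 (a point): Where one cup's stem hangs, level with the plate's upper face (rack x 0, y +60 mm). The slot is 18 mm wide, runs along the rack's x from 12 mm behind this point out through the front edge. A foot must rise over 5 mm to pass the lip (under 20 mm while the bowl is below the plate); once drawn 75 mm towards -x the bowl is clear of the plate and may go up.
- rack_slot1 (a point): The same point of the other slot, alike, at rack x 0, y -60 mm.
- tall_cup: Taller steel stemmed cup, 140 mm long, about 0.16 kg, hanging mouth down in either slot. Origin: centre of the mouth (57 mm up as it hangs); z up to the foot. From the mouth: hollow bowl 62 mm across, 90 mm tall; stem 12 mm thick, 28 mm long; solid octagonal foot, 52 mm across its flats, 22 mm thick (z = 118 to 140), lying on the rack's plate.
- tall_cup_foot (a point): Centre of the tall cup's foot, 129 mm from the mouth along the cup's z. Grip the foot from above: two of its flats (22 mm wide) face +y and -y of the rack and two its +x and -x.
- tall_cup_mouth (a point): Centre of the tall cup's mouth, in the plane of its rim.
- short_cup: The other cup, alike but 110 mm long (bowl 60 mm tall), hanging in the other slot; stays there. Origin: centre of its mouth, z up to its foot.
- rinser: Fixed cup rinser: square grey drip tray 160 x 160 mm, its rim 30 mm above the worktop. Origin: centre of its underside, z up.
- plate (a joint): Travel of the rinser's spring plate, m, growing downward: 0 at rest (top 12 mm above the tray's rim), 0.012 with its top level with the rim, 0.018 at its stop. Spring: about 3 N to start it, 0.5 N more for each mm, so about 9 N when level with the rim; it rises again when let go, and a cup's own weight hardly moves it.
- plate_top (a point): Centre of the upper face of the round spring plate (steel, 90 mm across, over the middle of the tray); 42 mm above the worktop at rest, 30 mm when level with the rim.
- salt_shaker: Bystander: salt shaker, 44 mm across, 90 mm tall, behind the middle of the work area. Origin: centre of its underside.
- sardine_tin: Bystander: flat tin, 63 x 105 x 23 mm, lying in front of the middle. Origin: centre of its underside.
- honey_jar: Bystander: lidded jar, 71 mm across, 82 mm tall, far right. Origin: centre of its underside.
- bean_jar: Bystander: lidded jar, 96 mm across, 144 mm tall, far left. Origin: centre of its underside.
There are look-alikes about, which are no part of the job. What is shaped like the tall_cup but purple or yellow is not meant.

How it is judged:
On the way, in this order (a step that is already met when the one before it is completed fails the run):
1. the taller cup is lifted off its fork and clear of the rack, upside down in the gripper (contact force between tall_cup and rack below 0.1 N and contact force between the fingers and tall_cup above 2 N and distance of tall_cup from where it was at the start of the episode above 0.06 m and angle between tall_cup's own z axis and vertical below 0.5 rad), for 0.1 s.
2. the cup, mouth down on the plate, keeps the plate pressed level with the tray's rim for three seconds (value of joint plate between 0.008 and 0.016 m and contact force between tall_cup and plate above 3 N and contact force between the fingers and tall_cup above 2 N and contact force between each of the arm, the fingers and plate below 0.5 N and angle between tall_cup's own z axis and vertical below 0.17 rad and height (world z) of tall_cup_foot above 0.14 m and horizontal distance between tall_cup_mouth and plate_top below 0.015 m and contact force between tall_cup and rack below 0.2 N), for 3 s.
At the end, for the whole second after the job is handed in: For the last second the gripper, holding the taller cup upside down (tilt < 0.17 rad, mouth within 15 mm of the plate's centre, off the rack), presses it on the plate with over 3 N and keeps the plate level with the rim within 4 mm (travel 8 to 16 mm); the arm itself is off the plate (all of step 2); the arm keeps its last pose, push and grip.
It fails at once if the shorter cup is moved by more than 30 mm (distance of short_cup from where it was at the start of the episode above 0.03 m).
It fails at once if another thing on the worktop is moved by more than 30 mm (distance of any of salt_shaker, sardine_tin, honey_jar, bean_jar from where it was at the start of the episode above 0.03 m).
It also fails if it takes over 54 s, if anything falls off the work surface, if the arm or the gripper's body presses on something with over 40 N, if the wrist force passes 120 N, or if a joint passes its speed limit or range.

## Robot

A 6-joint arm with a two-finger parallel gripper is mounted at the origin on a cart in front of the work surface, level with it; the furniture and walls round the work are solid. World frame = base frame: x ahead of the robot, y to its left, z up, the work surface at z = 0. Lengths are in m, angles in rad, forces in N, time in s.
With the tool pointing down it reaches from about 0.375 to 0.9 m from the base axis. Payload 3.1 kg.
Tool frame: the origin (TCP) lies at the centre of the arm's flange, where the gripper is bolted on; the fingertips stand robot.tip_extent ahead of it and the grasp point (between the pads) lies 164 mm ahead of it (robot.tip_extent is the distance from the TCP to the fingertips, in m); z points along the fingers, y is the line along which they close (so a half turn about z gives the same grasp; the last joint's range is limited). The gripper opens to 87 mm and grips with 3 to 60 N. Pads are 19 mm wide; open, the fingers measure 117 mm over their backs; the gripper's body (75 mm by 190 mm) begins 51 mm behind the grasp point.
Start: joints at [1.153, 0.527, 1.433, -0, 1.181, -0.178], TCP at [0.148, 0.607, 0.405] pointing down, gripper open.
Joint ranges: [-3.08, 3.08], [-0.75, 2.2], [0.22, 2.44], [-1.43, 4.57], [0, 2.65], [-2.85, 2.85]. Speed limits (rad/s): [2.79, 2.79, 3.14, 3.14, 3.14, 3.14].

## Interface

Orientations are given as a unit quaternion [x, y, z, w].
In Python, from rig import get_obs, camera, hand_in, cut_out, robot gives the robot as it stands.
- The arm moves only by the tool step_arm, never from a script. Its argument "rows" is a list of rows, each a list of 6 numbers: the shift along the world's x, y, z in m, then the turn, a rotation vector about the world's x, y, z in degrees. A call has 1 to 12 rows; each row shifts and turns the commanded pose from where the row before left it; what a row does not reach is not made up. A row lasts 1/8 s, in which the tool goes at most 62.5 mm and 10.7 degrees, less where a joint would pass 70% of its speed; a pose out of reach is approached as far as the arm can. A call is refused whole if a number of a shift passes 0.0625 or a number of a turn 10.7, either way. A call with a gripper value outside its range is refused whole. "jaw" is the finger opening in m, from 0 to 0.087, set as the call begins (left out, the last holds). The fingers move at their own pace and stop on an object; "squeeze" is the grip in N (left out, the last holds). Time passes only in rows, so rows that do not move let the fingers close. It gives the time, the measured TCP pose, the force, the opening and the grip force at its end, in the units of the state.
- get_obs(): the state, without advancing time (a new reading comes with each control period).
- camera(name): name is "side" or "top"; returns a dict with "pixels" (400x640x3 uint8, blue, green, red), "depth" (400x640 float32, m along the optical axis (not along the pixel's ray), 0 where there is no reading), "fov_y" (degrees; the focal length in pixels is half the picture's height over the tangent of half this angle, whatever the lens; pixels are square), "cx", "cy" (the principal point, pixels), "extrinsics" (4x4, takes a point from camera to world coordinates). Camera axes: x right, y up, looking along -z (the intrinsics and any distortion apply to the point x, -y, -z); pixel columns grow to the right and rows downward; lengths in m; the calibration is good to about 2 mm. A picture is of the moment at which its call begins.
- hand_in(): hands the job in; it is judged then, once.
Trained networks look in the newest picture that a camera, given by its name, has taken for a name from the list of things; names that differ only in an ending like _2 or _b are one class to them, and where a whole thing is asked for, a point or a joint stands for the part that bears it (a point fixed in the world has none). Each returns a list of dicts, best first, with "confidence" (0 to 1); they miss things now and then, are a little off and sometimes report something else, mostly with a low value. They report only what shows in the picture. A call takes as long as a camera call. They do not tell look-alikes from the thing itself.
- cut_out(label, camera): "region" (400x640 bool, what is visible of it) and "extent" ([centre column, centre row, width, height] in pixels, round what is visible of it).
The state is a dict: "time": time; "q": joint angles; "joint_velocities": joint speeds; "joint_torque": joint torques, N m; "position": TCP position; "tool_rot": TCP orientation; "ft_force": force on the tool from outside, world axes, zero at the start; "moment": the same for the moment, N m; "grip_width": finger opening in m; "grip_force": force on a finger pad.
Only numpy, scipy, OpenCV 4.12 (cv2) and the standard library are available. Lean on these libraries where they do the work, as an engineer would, in place of code of your own. Each camera call takes 0.05 s, during which the arm holds its last target. There are 200 camera calls.

## Working session

There is one attempt and no reset: what is moved stays moved. The work goes in short steps, Python scripts to look and compute and a tool call to move; the robot and the scene stay as the last step left them, time stands still between calls to the robot, and variables do not carry over. Pictures are saved under pics/ and viewed, at most 10 in all, crops included, and the job is handed in when it is done.

Besides the shell and the picture viewer there is one more tool, called after "Call:" by a JSON object that holds its "fn" and its "kwargs". step_arm: Moves the arm, as the interface text tells. Its arguments: {"type":"object","properties":{"rows":{"type":"array"},"jaw":{"type":"number"},"squeeze":{"type":"number"}},"required":["rows"]}

```bash
mkdir -p pics; cat > h.py <<'E'
import numpy as np, cv2
from rig import get_obs, camera, hand_in, cut_out, robot
def cloud(c):
    f=200/np.tan(np.radians(c["fov_y"])/2); d=c["depth"]
    v,u=np.mgrid[:400,:640]
    P=np.stack([(u-c["cx"])/f*d,-(v-c["cy"])/f*d,-d],-1)
    E=np.array(c["extrinsics"]); W=P@E[:3,:3].T+E[:3,3]
    W[d<=0]=np.nan; return W
E
python3 - <<'E'
from h import *
print(get_obs(), robot.tip_extent)
for n in("side","top"):
    c=camera(n); cv2.imwrite(f"pics/{n}0.png",c["pixels"]); W=cloud(c); np.save(n+"W.npy",W)
    print(n,{k:c[k] for k in c if k not in("pixels","depth")})
    for l in("rack","tall_cup","short_cup","rinser","plate","salt_shaker","sardine_tin","honey_jar","bean_jar"):
        for r in cut_out(l,n):
            p=W[r["region"]]; p=p[~np.isnan(p[:,0])]
            print(l,round(r["confidence"],2),np.round(r["extent"]),np.round(np.median(p,0),3) if len(p) else None, np.round(np.percentile(p,[2,98],axis=0),3).tolist() if len(p) else None)
E
```

```text
{'time': 0.0, 'q': array([ 1.15349142e+00,  5.28459524e-01,  1.43387502e+00, -7.03853171e-06,
        1.18137235e+00, -1.78479914e-01]), 'joint_velocities': array([-7.86911508e-04,  2.14903171e-03, -7.49672078e-05, -6.61383166e-05,
       -2.61729091e-04, -3.06727689e-04]), 'joint_torque': array([ 8.19181842e-04, -4.40046608e+01, -1.76593727e+01,  6.35140669e-02,
        5.82178950e-02, -1.37995485e-04]), 'position': array([0.14767383, 0.60696145, 0.40378397]), 'tool_rot': array([ 1.19127512e-01,  9.92878401e-01, -1.01151934e-03, -3.07160963e-04]), 'ft_force': array([-0.45980731, -0.0913399 ,  0.58080916]), 'moment': array([-0.00774207,  0.0007696 , -0.0081839 ]), 'grip_force': 0.0, 'grip_width': 0.08711532092601533} 0.1822
side {'fov_y': 51.130309475042104, 'cx': 326.30459145777104, 'cy': 206.72609244540743, 'extrinsics': array([[ 0.95768924,  0.15673141, -0.24138471,  0.22296607],
       [-0.28747555,  0.48086292, -0.82832884, -1.05058786],
       [-0.01375219,  0.86267382,  0.50557369,  0.74817032],
       [ 0.        ,  0.        ,  0.        ,  1.        ]])}
rack 0.83 [316. 186
[... 2547 characters left out ...]
0.18   0.041] [[0.499, -0.216, 0.004], [0.586, -0.141, 0.046]]
salt_shaker 0.72 [371. 212.  17.  16.] [ 0.543 -0.172  0.041] [[0.518, -0.197, 0.003], [0.581, -0.142, 0.046]]
salt_shaker 0.53 [322. 163.  13.  17.] [0.683 0.007 0.062] [[0.675, -0.011, 0.025], [0.702, 0.026, 0.09]]
salt_shaker 0.2 [226. 176.  26.  36.] [0.519 0.253 0.182] [[0.503, 0.231, 0.091], [0.555, 0.281, 0.2]]
sardine_tin 0.9 [308. 240.  32.  24.] [0.437 0.005 0.02 ] [[0.407, -0.046, 0.001], [0.468, 0.055, 0.025]]
honey_jar 0.75 [449. 183.  26.  29.] [ 0.673 -0.396  0.08 ] [[0.655, -0.429, 0.012], [0.715, -0.369, 0.086]]
bean_jar 0.77 [194. 148.  38.  46.] [0.641 0.407 0.13 ] [[0.618, 0.374, 0.005], [0.705, 0.458, 0.148]]
```

```bash
python3 - <<'E'
from h import *
for n in("top","side"):
    im=cv2.imread(f"pics/{n}0.png"); cv2.imwrite(f"pics/{n}c.png",cv2.resize(im[110:330,160:480],None,fx=2.5,fy=2.5,interpolation=cv2.INTER_CUBIC))
    W=np.load(n+"W.npy"); X,Y,Z=W[...,0],W[...,1],W[...,2]
    def rect(name,m):
        p=W[m]; r=cv2.minAreaRect((p[:,:2]*1000).astype(np.float32)); print(n,name,len(p),"rect mm",np.round(r[0],1),np.round(r[1],1),round(r[2],1),"z",np.round(np.median(p[:,2]),4),"enc",np.round(cv2.minEnclosingCircle((p[:,:2]*1000).astype(np.float32)),1) if 0 else cv2.minEnclosingCircle((p[:,:2]*1000).astype(np.float32)))
    box=lambda a,b,c,d,z0,z1:(X>a)&(X<b)&(Y>c)&(Y<d)&(Z>z0)&(Z<z1)
    rect("tallfoot",box(.5,.6,.09,.18,.194,.203)); rect("shortfoot",box(.48,.58,.21,.3,.194,.203))
    rect("rackplate",box(.4,.7,.05,.36,.170,.183)); rect("plate",box(.46,.64,-.27,-.09,.039,.046)); rect("rim",box(.43,.66,-.29,-.07,.027,.034))
    for a in((.30,.38,-.09,-.01),(.53,.61,-.06,.02),(.33,.41,.06,.15)): rect("dec",box(*a,.137,.146))
    rect("base",box(.4,.7,.05,.36,.008,.02))
E
```

```text
top tallfoot 253 rect mm [550.4 141.2] [53.5 50.4] 12.8 z 0.1976 enc ((550.8789672851562, 140.45484924316406), 28.130216598510742)
top shortfoot 249 rect mm [532.2 259.3] [51.1 51.6] 11.8 z 0.1977 enc ((530.7007446289062, 259.60699462890625), 28.931062698364258)
top rackplate 1474 rect mm [550.5 201.8] [ 88.8 240.7] 8.5 z 0.1759 enc ((550.9365234375, 202.27659606933594), 126.18002319335938)
top plate 352 rect mm [ 539.6 -178.6] [88.7 87.4] 38.9 z 0.0421 enc ((540.1619262695312, -180.48208618164062), 45.66026306152344)
top rim 311 rect mm [ 543.7 -178.9] [170. 159.] 3.3 z 0.0298 enc ((538.0931396484375, -179.09219360351562), 110.8466796875)
top dec 322 rect mm [338.8 -47.5] [52.8 51.4] 5.8 z 0.1407 enc ((337.9007263183594, -47.51700973510742), 27.875043869018555)
top dec 223 rect mm [575. -13.] [51.3 49.2] 8.6 z 0.1407 enc ((574.9843139648438, -13.463617324829102), 26.94584083557129)
top dec 295 rect mm [370.3 108.3] [51.8 51.3] 44.8 z 0.1408 enc ((370.1031188964844, 108.01795959472656), 27.897689819335938)
top base 1903 rect mm [506.  187.4] [204.6 252.5] 9.4 z 0.011 enc ((497.283996
[... 506 characters left out ...]
(542.9276123046875, -184.47952270507812), 47.1844367980957)
side rim 351 rect mm [ 542.4 -182.8] [160.8 164.2] 4.1 z 0.0298 enc ((541.3682250976562, -183.96682739257812), 112.18778228759766)
side dec 164 rect mm [340.5 -51.2] [50.6 52.1] 6.0 z 0.1403 enc ((339.2989196777344, -51.59263610839844), 28.079872131347656)
side dec 140 rect mm [577.5 -19.5] [53.8 50.4] 44.2 z 0.1408 enc ((576.7337646484375, -17.529544830322266), 29.656639099121094)
side dec 117 rect mm [372.5 104. ] [51.1 51.2] 11.4 z 0.1407 enc ((374.77496337890625, 105.47470092773438), 28.390262603759766)
side base 943 rect mm [499.5 185.5] [220.7 251.8] 8.2 z 0.0111 enc ((489.2073669433594, 185.58026123046875), 149.6610107421875)
```

View pics/topc.png

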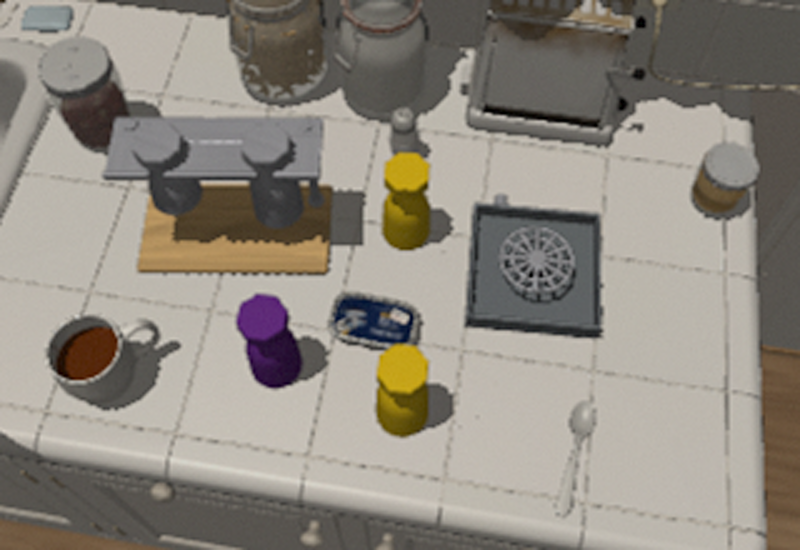

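View pics/sidec.png

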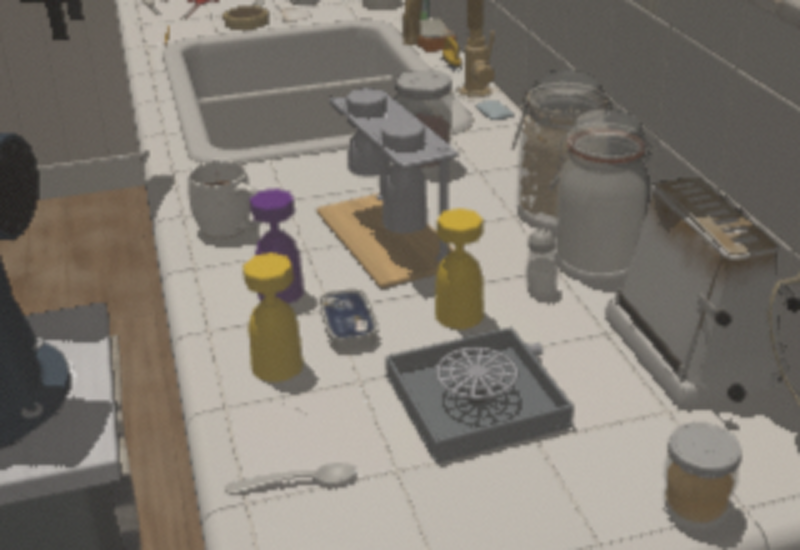

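Call:
{"fn": "step_arm", "kwargs": {"rows": [[0.03,-0.035,0.005,0,0,1.87],[0.03,-0.035,0.005,0,0,1.87],[0.03,-0.035,0.005,0,0,1.87],[0.03,-0.035,0.005,0,0,1.87],[0.03,-0.035,0.005,0,0,1.87],[0.03,-0.035,0.005,0,0,1.87],[0.03,-0.035,0,0,0,1.87],[0.03,-0.035,0,0,0,1.87],[0.03,-0.035,0,0,0,1.87],[0.03,-0.035,0,0,0,1.87],[0.03,-0.035,0,0,0,1.87],[0.03,-0.035,0,0,0,1.87]], "jaw": 0.087, "squeeze": 30}}

```text
time: 2.5
position: [0.5087, 0.186, 0.4349]
tool_rot: [-0.077, 0.997, 0.0, 0.0]
ft_force: [0.2, -0.1, 0.1]
grip_width: 0.0872
grip_force: 0.0
```

Call:
{"fn": "step_arm", "kwargs": {"rows": [[0.022,-0.024,0,0,0,0],[0.022,-0.024,0,0,0,0],[0,0,0,0,0,0],[0,0,0,0,0,0]]}}

```text
time: 3.0
position: [0.5513, 0.1395, 0.4345]
tool_rot: [-0.076, 0.997, 0.0, -0.001]
ft_force: [-0.7, 0.1, 0.1]
grip_width: 0.0872
grip_force: 0.0
```

Call:
{"fn": "step_arm", "kwargs": {"rows": [[0,0,-0.015,0,0,0],[0,0,-0.015,0,0,0],[0,0,-0.015,0,0,0],[0,0,-0.015,0,0,0],[0,0,-0.008,0,0,0],[0,0,-0.005,0,0,0],[0,0,0,0,0,0],[0,0,0,0,0,0]]}}

```text
time: 4.0
position: [0.552, 0.1392, 0.3622]
tool_rot: [-0.076, 0.997, -0.0, 0.001]
ft_force: [0.1, -0.2, 0.1]
grip_width: 0.0872
grip_force: 0.0
```

Call:
{"fn": "step_arm", "kwargs": {"rows": [[0,0,0,0,0,0],[0,0,0,0,0,0],[0,0,0,0,0,0],[0,0,0,0,0,0],[0,0,0,0,0,0],[0,0,0,0,0,0],[0,0,0,0,0,0],[0,0,0,0,0,0]], "jaw": 0.03}}

```text
time: 5.0
position: [0.5518, 0.1393, 0.3618]
tool_rot: [-0.076, 0.997, 0.0, 0.0]
ft_force: [-0.9, 0.8, 0.7]
grip_width: 0.0518
grip_force: 30.0
```

Call:
{"fn": "step_arm", "kwargs": {"rows": [[0,0,0,0,0,0],[0,0,0,0,0,0],[0,0,0.006,0,0,0],[0,0,0.006,0,0,0],[0,0,0,0,0,0],[0,0,0,0,0,0]], "squeeze": 50}}

```text
time: 5.75
position: [0.5517, 0.1392, 0.3737]
tool_rot: [-0.076, 0.997, -0.0, -0.0]
ft_force: [-0.2, -0.4, -1.9]
grip_width: 0.0517
grip_force: 50.0
```

```bash
python3 - <<'E'
from h import *
c=camera("side"); W=cloud(c); cv2.imwrite("pics/s1.png",cv2.resize(c["pixels"][130:250,240:400],None,fx=5,fy=5))
E
```

```text
(no output)
```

View pics/s1.png

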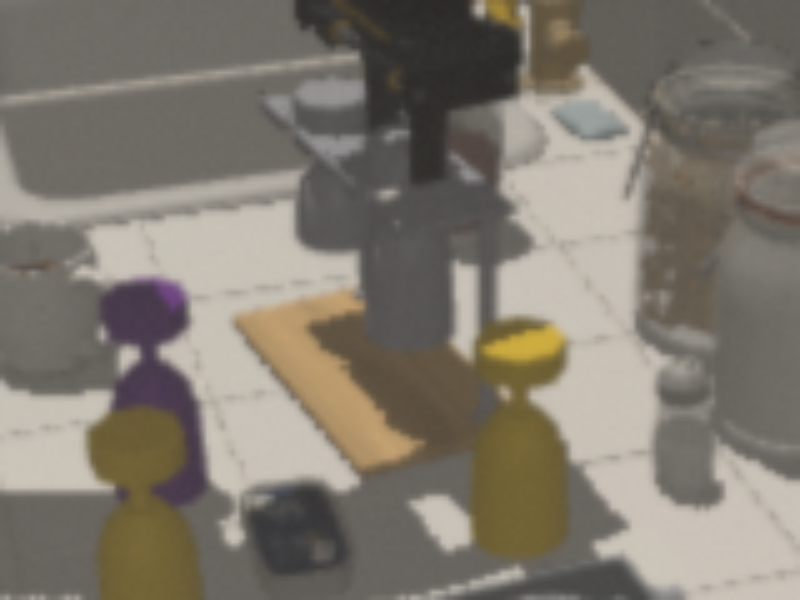

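The fingers hold the tall cup's foot above the plate (around pixel 415,180). The wrist carries about 1.7 N of weight, and the short cup still hangs at 330,210. Next I draw it out.

Call:
{"fn": "step_arm", "kwargs": {"rows": [[-0.012,-0.0018,0,0,0,0],[-0.012,-0.0018,0,0,0,0],[-0.012,-0.0018,0,0,0,0],[-0.012,-0.0018,0,0,0,0],[-0.012,-0.0018,0,0,0,0],[-0.012,-0.0018,0,0,0,0],[-0.012,-0.0018,0,0,0,0],[0,0,0,0,0,0],[0,0,0,0,0,0]]}}

```text
time: 6.92
position: [0.4682, 0.1266, 0.3739]
tool_rot: [-0.076, 0.997, -0.0, 0.001]
ft_force: [1.3, 0.3, -2.0]
grip_width: 0.0521
grip_force: 50.0
```

Call:
{"fn": "step_arm", "kwargs": {"rows": [[0,0,0.025,0,0,0],[0,0,0.025,0,0,0],[0,0,0.025,0,0,0],[0,0,0.025,0,0,0],[0,0,0.01,0,0,0],[0,0,0,0,0,0]]}}

```text
time: 7.68
position: [0.468, 0.1267, 0.484]
tool_rot: [-0.076, 0.997, -0.0, 0.001]
ft_force: [0.6, -0.0, -1.5]
grip_width: 0.0511
grip_force: 50.0
```

Call:
{"fn": "step_arm", "kwargs": {"rows": [[0.0066,-0.028,0,0,0,0],[0.0066,-0.028,0,0,0,0],[0.0066,-0.028,0,0,0,0],[0.0066,-0.028,0,0,0,0],[0.0066,-0.028,0,0,0,0],[0.0066,-0.028,0,0,0,0],[0.0066,-0.028,0,0,0,0],[0.0066,-0.028,0,0,0,0],[0.0066,-0.028,0,0,0,0],[0.0066,-0.028,0,0,0,0],[0.0066,-0.028,0,0,0,0],[0,0,0,0,0,0]]}}

```text
time: 9.18
position: [0.5407, -0.1833, 0.4819]
tool_rot: [-0.075, 0.997, 0.0, -0.001]
ft_force: [-0.4, 0.5, -2.0]
grip_width: 0.0516
grip_force: 50.0
```

Call:
{"fn": "step_arm", "kwargs": {"rows": [[0,0,-0.025,0,0,0],[0,0,-0.025,0,0,0],[0,0,-0.025,0,0,0],[0,0,-0.025,0,0,0],[0,0,0,0,0,0],[0,0,0,0,0,0],[0,0,0,0,0,0]]}}

```text
time: 10.05
position: [0.5407, -0.1813, 0.3849]
tool_rot: [-0.076, 0.997, -0.001, 0.001]
ft_force: [-0.2, 0.2, -2.4]
grip_width: 0.0517
grip_force: 50.0
```

```bash
python3 - <<'E'
from h import *
print(get_obs()["position"])
for n in("side","top"):
    c=camera(n); W=cloud(c); X,Y,Z=W[...,0],W[...,1],W[...,2]
    cv2.imwrite(f"pics/{n}2.png",cv2.resize(c["pixels"][180:310,270:430],None,fx=5,fy=4.6) if n=="side" else cv2.resize(c["pixels"][130:260,300:460],None,fx=5,fy=4.6))
    b=(abs(X-.541)<.07)&(abs(Y+.1815)<.07)
    E=np.array(c["extrinsics"])[:2,3]
    for z0,z1 in((.085,.1),(.1,.115),(.115,.13),(.13,.15)):
        p=W[b&(Z>z0)&(Z<z1)][:,:2]
        if len(p)<10: continue
        # circle of r=31 mm through visible side points
        from scipy.optimize import least_squares
        s=least_squares(lambda q:np.hypot(*(p-q).T)-.031,p.mean(0)+.02*(p.mean(0)-E)/np.linalg.norm(p.mean(0)-E),loss="soft_l1",f_scale=.002)
        print(n,z0,len(p),np.round(s.x,4),round(float(np.std(s.fun)),4))
    p=W[b&(Z>.05)&(Z<.2)]; print("min z",np.percentile(p[:,2],[0,1,3]))
E
```

```text
[ 0.54072979 -0.18130807  0.38490701]
side 0.085 102 [ 0.544  -0.1812] 0.0014
side 0.1 113 [ 0.5437 -0.1809] 0.0013
side 0.115 113 [ 0.5442 -0.18  ] 0.0014
side 0.13 153 [ 0.5447 -0.1785] 0.002
min z [0.07975888 0.08283648 0.08435634]
top 0.085 57 [ 0.5421 -0.1802] 0.0009
top 0.1 55 [ 0.5425 -0.1802] 0.001
top 0.115 58 [ 0.5433 -0.1803] 0.0009
top 0.13 108 [ 0.5449 -0.1808] 0.0017
min z [0.0801511  0.08224308 0.08476021]
```

View pics/side2.png

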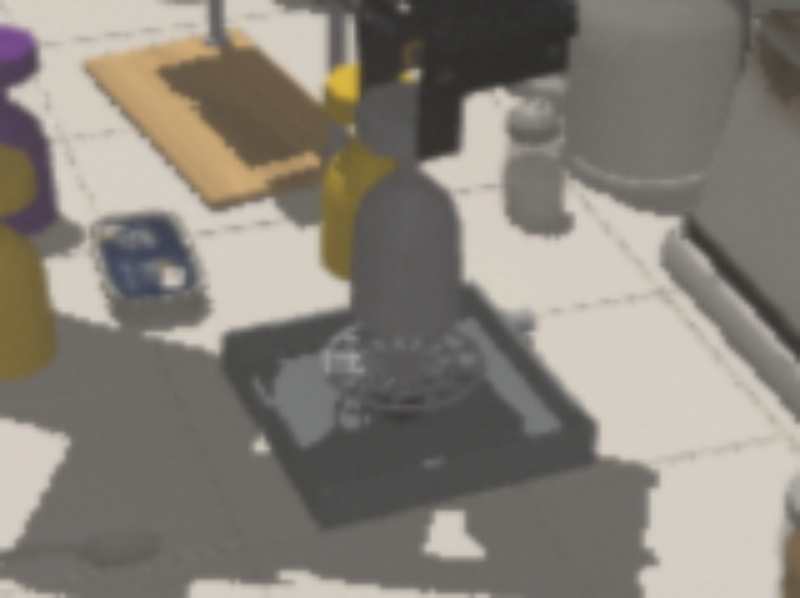

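Call:
{"fn": "step_arm", "kwargs": {"rows": [[-0.0015,-0.001,-0.012,0,0,0],[0,0,-0.012,0,0,0],[0,0,-0.008,0,0,0],[0,0,-0.003,0,0,0],[0,0,0,0,0,0],[0,0,0,0,0,0]]}}

```text
time: 10.9
position: [0.5391, -0.1824, 0.349]
tool_rot: [-0.076, 0.997, -0.0, 0.0]
ft_force: [0.5, -0.7, -1.9]
grip_width: 0.0512
grip_force: 50.0
```

Call:
{"fn": "step_arm", "kwargs": {"rows": [[0,0,-0.003,0,0,0],[0,0,-0.002,0,0,0],[0,0,-0.002,0,0,0],[0,0,-0.002,0,0,0],[0,0,-0.001,0,0,0],[0,0,0,0,0,0],[0,0,0,0,0,0]]}}

```text
time: 11.78
position: [0.5392, -0.1825, 0.3391]
tool_rot: [-0.076, 0.997, -0.0, 0.001]
ft_force: [0.8, -0.7, 6.0]
grip_width: 0.0514
grip_force: 50.0
```

Call:
{"fn": "step_arm", "kwargs": {"rows": [[0,0,-0.002,0,0,0],[0,0,-0.0015,0,0,0],[0,0,0,0,0,0],[0,0,0,0,0,0],[0,0,0,0,0,0],[0,0,0,0,0,0]]}}

```text
time: 12.52
position: [0.5392, -0.1825, 0.3358]
tool_rot: [-0.076, 0.997, -0.0, 0.001]
ft_force: [0.3, 0.1, 6.1]
grip_width: 0.0518
grip_force: 50.0
```

```bash
python3 - <<'E'
from h import *
print(get_obs()["position"],get_obs()["ft_force"])
for n in("side","top"):
    c=camera(n); W=cloud(c); X,Y,Z=W[...,0],W[...,1],W[...,2]
    cv2.imwrite(f"pics/{n}3.png",cv2.resize(c["pixels"][210:310,290:420],None,fx=6,fy=6))
    r=np.hypot(X-.541,Y+.182); m=(r>.033)&(r<.042)&(Z>.015)&(Z<.05)
    h=np.histogram(Z[m],np.arange(.016,.05,.002)); print(n,m.sum(),h[0].tolist(),np.median(Z[m]))
    rim=(np.maximum(abs(X-.541),abs(Y+.182))>.06)&(np.maximum(abs(X-.541),abs(Y+.182))<.09)&(Z>.025)&(Z<.036);print("rim",np.median(Z[rim]))
    b=(abs(X-.541)<.05)&(abs(Y+.1815)<.05)
    from scipy.optimize import least_squares
    for z0 in(.045,.065,.085):
        p=W[b&(Z>z0)&(Z<z0+.018)][:,:2]
        s=least_squares(lambda q:np.hypot(*(p-q).T)-.031,[.542,-.181],loss="soft_l1",f_scale=.002); print(np.round(s.x,4))
E
```

```text
[ 0.5391699  -0.18250868  0.33579146] [0.27828006 0.09460057 6.09895163]
side 67 [0, 0, 0, 0, 0, 3, 17, 27, 13, 1, 1, 0, 0, 1, 1, 2] 0.031150239822899772
rim 0.029486498894398916
[ 0.5421 -0.1819]
[ 0.5426 -0.1814]
[ 0.5433 -0.1795]
top 57 [0, 0, 0, 0, 0, 3, 15, 25, 10, 2, 1, 0, 0, 1, 0, 0] 0.030531447061497907
rim 0.02956881164858416
[ 0.5408 -0.1814]
[ 0.5416 -0.1816]
[ 0.544  -0.1818]
```

View pics/side3.png

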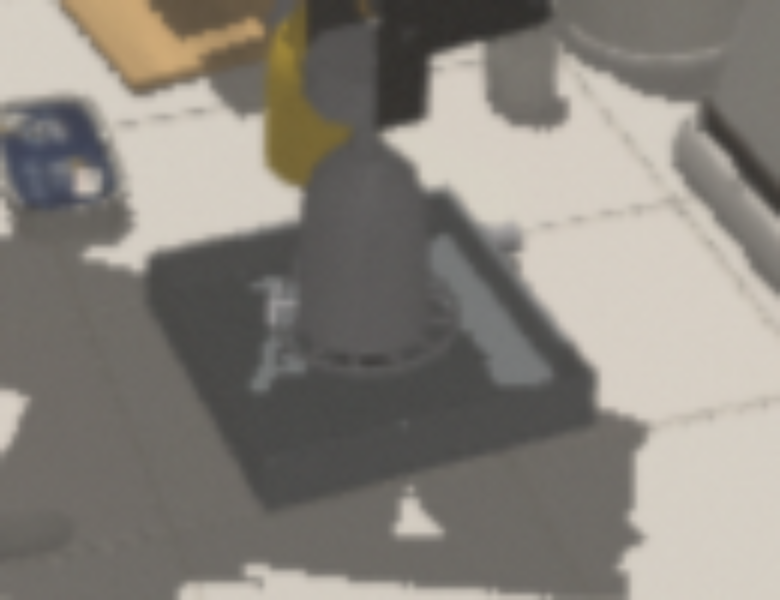

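The picture shows the cup upright on the plate at about (365,340), with the plate level with the tray's rim. The depth readings agree: plate top 0.030–0.031, rim 0.0295. Lower 0.5 mm more, then hold.

Call:
{"fn": "step_arm", "kwargs": {"rows": [[0,0,-0.0005,0,0,0],[0,0,0,0,0,0],[0,0,0,0,0,0],[0,0,0,0,0,0],[0,0,0,0,0,0],[0,0,0,0,0,0],[0,0,0,0,0,0],[0,0,0,0,0,0],[0,0,0,0,0,0],[0,0,0,0,0,0],[0,0,0,0,0,0],[0,0,0,0,0,0]]}}

```text
time: 14.12
position: [0.5392, -0.1825, 0.3354]
tool_rot: [-0.076, 0.997, -0.0, 0.001]
ft_force: [0.3, 0.3, 6.5]
grip_width: 0.0516
grip_force: 50.0
```

Call:
{"fn": "step_arm", "kwargs": {"rows": [[0,0,0,0,0,0],[0,0,0,0,0,0],[0,0,0,0,0,0],[0,0,0,0,0,0],[0,0,0,0,0,0],[0,0,0,0,0,0],[0,0,0,0,0,0],[0,0,0,0,0,0],[0,0,0,0,0,0],[0,0,0,0,0,0],[0,0,0,0,0,0],[0,0,0,0,0,0]]}}

```text
time: 15.62
position: [0.5392, -0.1825, 0.3353]
tool_rot: [-0.076, 0.997, -0.0, 0.001]
ft_force: [1.3, 0.0, 6.4]
grip_width: 0.0517
grip_force: 50.0
```

Call:
{"fn": "step_arm", "kwargs": {"rows": [[0,0,0,0,0,0],[0,0,0,0,0,0],[0,0,0,0,0,0],[0,0,0,0,0,0],[0,0,0,0,0,0],[0,0,0,0,0,0],[0,0,0,0,0,0],[0,0,0,0,0,0],[0,0,0,0,0,0],[0,0,0,0,0,0],[0,0,0,0,0,0],[0,0,0,0,0,0]]}}

```text
time: 17.12
position: [0.5392, -0.1825, 0.3353]
tool_rot: [-0.076, 0.997, -0.0, 0.001]
ft_force: [0.9, -0.1, 6.6]
grip_width: 0.0512
grip_force: 50.0
```

```bash
python3 - <<'E'
from h import *
for n in("side","top"):
    W=cloud(camera(n)); X,Y,Z=W[...,0],W[...,1],W[...,2]
    r=np.hypot(X-.541,Y+.182); m=(r>.033)&(r<.042)&(Z>.015)&(Z<.05); print(n,np.median(Z[m]))
o=get_obs(); print(o["time"],o["position"],o["ft_force"],o["grip_force"])
print(hand_in())
E
```

```text
side 0.030777038607981755
top 0.030535100094178758
17.225 [ 0.53920237 -0.18251203  0.335348  ] [ 2.33073065 -0.0782393   6.17658013] 50.00019013881683
the job is handed in; nothing more can be done
None
```

The job is handed in at 17.2 s, with no verdict returned: the gripper still holds the tall cup mouth down on the rinser, about 2 mm off centre, and it held the plate level with the tray's rim (within about 1 mm) for over 4 s.

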